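# Press tips back into the graded tip tray after a changeover

## Task

After a changeover of the bond head the four steel press tips are out of order: three lie about on the worktop and the shortest was dropped into the longest pocket of the aluminium tip tray. Sort all four into the tray in order of length, shortest tip in the shortest pocket up to longest tip in the longest, each resting on the floor of its pocket along its length with the ridge up, and do not push the loupe, hex key, screwdriver or brass weight about.

Things in the scene. Friction and masses are not known exactly. Their poses are not given: they have to be found in the camera images.
- tip_tray: Fixed aluminium block with dark pocket floors, 206 mm (own x) by 104 mm (y), 10 mm high, turned any way on the worktop. Origin: centre of its underside, z up. Four open pockets in a row along x, each 28 mm wide (x) and 4 mm deep (floor at z 6, rim at z 10 mm). Their centres (x, y) and lengths along y in mm: (-75, -21) 46; (-25, -14) 60; (25, -7) 74; (75, 0) 88: each 16 mm longer and wider than its tip.
- tip_30: Press tip: bright steel bar, 30 mm long (its own y), 12 mm wide (x), 19 mm high: a 12 x 14 mm body with a 4 mm wide, 5 mm high blade ridge along the middle of its top. Origin at the centre of its underside. Grip it across the 12 mm body, fingers closing along its x. 38 g. At the start it lies upright in the middle part of the tray's longest pocket, roughly along it.
- tip_44: Press tip: bright steel bar, 44 mm long (its own y), 12 mm wide (x), 19 mm high: a 12 x 14 mm body with a 4 mm wide, 5 mm high blade ridge along the middle of its top. Origin at the centre of its underside. Grip it across the 12 mm body, fingers closing along its x. 55 g. At the start it lies upright (ridge up) on the worktop to the robot's right.
- tip_58: Press tip: bright steel bar, 58 mm long (its own y), 12 mm wide (x), 19 mm high: a 12 x 14 mm body with a 4 mm wide, 5 mm high blade ridge along the middle of its top. Origin at the centre of its underside. Grip it across the 12 mm body, fingers closing along its x. 72 g. At the start it lies upright (ridge up) on the worktop to the robot's right.
- tip_72: Press tip: bright steel bar, 72 mm long (its own y), 12 mm wide (x), 19 mm high: a 12 x 14 mm body with a 4 mm wide, 5 mm high blade ridge along the middle of its top. Origin at the centre of its underside. Grip it across the 12 mm body, fingers closing along its x. 90 g. At the start it lies upright (ridge up) on the worktop to the robot's right.
- loupe: Black eyepiece loupe standing on the worktop, 37 mm across, 40 mm high. Origin at the centre of its underside. Bystander.
- hex_key: Black L-shaped hex key lying flat, 30 x 87 mm, 4 mm thick. Origin at the middle of its outline, on the underside. Bystander.
- screwdriver: Precision screwdriver with blue handle lying along its own y, 148 mm long, 14 mm thick. Origin at mid-length, on the underside. Bystander.
- align_stage: Black alignment stage, fixed on the worktop between the tips and the tray: 200 mm (x) by 206 mm (y) over all, 129 mm high. Origin under its middle, on the worktop. Carry things over it, not through it.
- gauge_weight: Brass weight with a knob standing on the worktop, 26 mm across, 38 mm high. Origin at the centre of its underside. Bystander.

How it is judged:
By the outcome, as a careful person would: the job done as asked, in the order asked, and still so for the second after the job is handed in, with the robot touching nothing.
It also fails if it takes over 112 s, if anything falls off the work surface, if the arm or the gripper's body presses on something with over 40 N, if the wrist force passes 120 N, or if a joint passes its speed limit or range.

## Robot

A 6-joint arm with a two-finger parallel gripper is mounted at the origin on a cart in front of the work surface, level with it; the furniture and walls round the work are solid. World frame = base frame: x ahead of the robot, y to its left, z up, the work surface at z = 0. Lengths are in m, angles in degrees, forces in N, time in s.
With the tool pointing down it reaches from about 0.3 to 0.95 m from the base axis. Payload 3.1 kg.
Tool frame: the origin (TCP) lies midway between the tips of the shut fingers; the grasp point (between the pads) lies robot.grasp_offset behind it (robot.grasp_offset is the distance from the TCP to the grasp point, in m); z points along the fingers, y is the line along which they close (so a half turn about z gives the same grasp; the last joint's range is limited). The gripper opens to 85 mm and grips with 20 to 120 N. Pads are 22 mm wide; open, the fingers measure 114 mm over their backs; the gripper's body (76 mm by 85 mm) begins 54 mm behind the grasp point. The pads swing forward as they close: fully open they stand 13 mm farther back than shut.
Start: joints at [-70.571, 17.653, 93.61, -0, 68.738, -3.994], TCP at [0.248, -0.574, 0.231] pointing down, gripper open.
Joint ranges: [-175.34, 175.34], [-45.06, 112.39], [2.9, 150.54], [-68.45, 248.45], [3.09, 151.38], [-168.51, 168.51]. Speed limits (degrees/s): [159.86, 159.86, 180, 180, 180, 180].

## Interface

Orientations are given as a 3x3 rotation matrix whose columns are the frame's x, y, z axes.
In Python, from bench import robot, vision gives the robot as it stands.
- The arm moves only by the shell command python3 -m crank 'ROWS' [OPENING] [FORCE]. ROWS is JSON, a list of rows, each a list of 4 numbers: the shift along the world's x, y, z scaled (see below), then the turn about the world's z scaled (see below). In form: [[tx, ty, tz, roll], ...]. A call has 1 to 12 rows; each row shifts and turns the commanded pose from where the row before left it; what a row does not reach is not made up. The controller multiplies each number of a shift by 20 mm and each number of a turn by 0.12 rad. A row lasts 1/12 s, in which the tool goes at most 41.7 mm and 7.16 degrees, less where a joint would pass 70% of its speed; a pose out of reach is approached as far as the arm can. A call with a number of a shift or a turn outside -1 to 1 is refused whole. A call with a gripper value outside its range is refused whole. OPENING is the gripper command: -1 is fully open, 1 is shut, values between are in proportion, set as the call begins (- or left out, the last holds). The fingers move at their own pace and stop on an object; FORCE is the grip in N (left out, the last holds). Time passes only in rows, so rows that do not move let the fingers close. It gives the time, the measured TCP pose, the force, the opening and the grip force at its end, in the units of the state.
- robot.observe(): the state, without advancing time (a new reading comes with each control period).
- vision.get_image(name): name is "scene" or "side" or "wrist"; returns the picture (420x560x3 uint8, red, green, blue); there is no depth.
- vision.get_calibration(name): a dict with "K" (3x3 intrinsics, pixels), "rvec" (rotation vector, rad) and "tvec" (3), from world to camera coordinates, as OpenCV has them. Camera axes: x right, y down, z forward; pixel columns grow to the right and rows downward; lengths in m; the calibration is good to about 2 mm. A picture is of the moment at which its call begins: read the wrist's pose just before it. get_calibration takes no time and is no camera call; for the wrist camera it gives the pose at the moment of the call.
- robot.sign_off(): hands the job in; it is judged then, once.
The state is a dict: "t": time; "joint_pos": joint angles; "joint_vel": joint speeds; "tau": joint torques, N m; "position": TCP position; "tcp_rot": TCP orientation; "ft_force": force on the tool from outside, world axes, zero at the start; "moment": the same for the moment, N m; "opening": finger opening in m; "grasp_force": force on a finger pad.
Only numpy, scipy, OpenCV 4.12 (cv2) and the standard library are available. Lean on these libraries where they do the work, as an engineer would, in place of code of your own. Each camera call takes 0.05 s, during which the arm holds its last target. There are 200 camera calls.

## Working session

There is one attempt and no reset: what is moved stays moved. The work goes in short steps, Python scripts to look and compute and a shell command to move; the robot and the scene stay as the last step left them, time stands still between calls to the robot, and variables do not carry over. Pictures are saved under pics/ and viewed, at most 14 in all, crops included, and the job is handed in when it is done.

```bash
ls; mkdir -p pics; cat > h.py <<'E'
import numpy as np, cv2
from bench import robot, vision
def cal(n):
    c=vision.get_calibration(n); R,_=cv2.Rodrigues(np.array(c["rvec"],float)); return np.array(c["K"],float),R,np.array(c["tvec"],float).ravel()
def ray(c,px,z):
    K,R,t=c; p=np.atleast_2d(np.array(px,float)); d=(R.T@np.linalg.solve(K,np.c_[p,np.ones(len(p))].T)).T; o=-R.T@t
    return o+d*((z-o[2])/d[:,2])[:,None]
def proj(c,P):
    K,R,t=c; q=(K@(R@np.atleast_2d(P).T+t[:,None])).T; return q[:,:2]/q[:,2:]
def snap(n,f):
    c=cal(n); im=vision.get_image(n); b=cv2.cvtColor(im,cv2.COLOR_RGB2BGR); cv2.imwrite(f"pics/{f}.png",b); return c,b
E
python3 - <<'E'
from h import *
o=robot.observe(); print(o, robot.grasp_offset)
ims=[snap(n,n+"0")[1] for n in("scene","side","wrist")]
for n in("scene","side","wrist"):
    c=cal(n); print(n,-c[1].T@c[2],c[1][2])
E
```

```text
pics
{'t': 0.0, 'joint_pos': array([-7.05710565e+01,  1.77065956e+01,  9.36912376e+01,  1.29157213e-03,
        6.87388448e+01, -3.99283865e+00]), 'joint_vel': array([0.09135924, 0.09455889, 0.01978747, 0.04020856, 0.05479488,
       0.07891983]), 'tau': array([-1.33745557e-04, -4.15260386e+01, -2.76664996e+01,  1.38998594e-06,
        1.04054430e-02,  9.11561983e-06]), 'position': array([ 0.24814063, -0.572706  ,  0.2300101 ]), 'tcp_rot': array([[ 9.17606907e-01,  3.97488320e-01, -7.73687702e-04],
       [ 3.97489029e-01, -9.17604152e-01,  2.25662354e-03],
       [ 1.87042451e-04, -2.37822572e-03, -9.99997155e-01]]), 'ft_force': array([-0.16119287, -0.26986615, -0.45833496]), 'moment': array([ 0.00968039, -0.03248646,  0.00600092]), 'grasp_force': 0.0, 'opening': 0.08531604298500091} 0.0187
scene [-0.18915828 -0.52687362  0.4818317 ] [ 0.65387339  0.60737768 -0.45115623]
side [ 0.33430813 -0.5703222   0.61488949] [ 0.14766674  0.74643343 -0.64886953]
wrist [ 0.32045306 -0.54101828  0.37145073] [-0.28440186 -0.12186133 -0.9509287 ]
```

View pics/scene0.png

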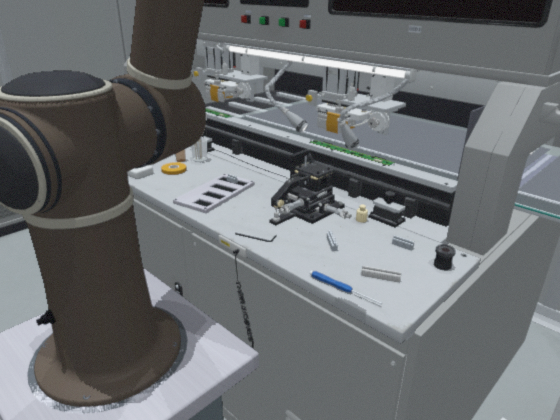

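View pics/side0.png

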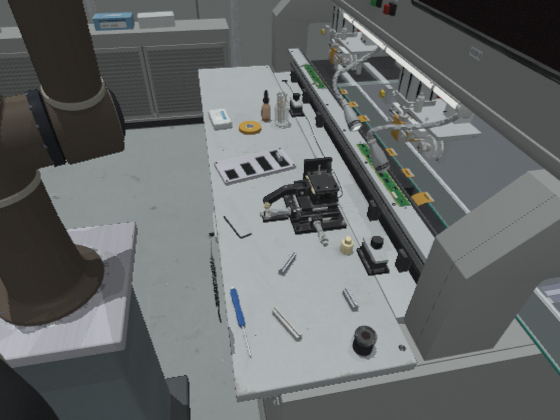

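View pics/wrist0.png

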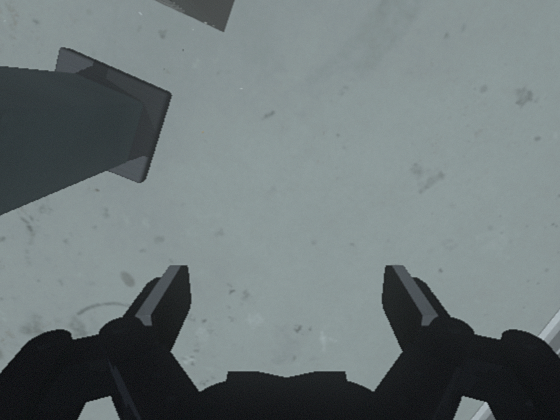

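The side view shows tips at (287,262), (350,299) and (287,323), the tray at (255,165) with the small tip at about (285,157), the loupe at (364,340) and the weight at (347,245). The screwdriver is at (240,320), the hex key at (237,227) and the stage at about (310,200). The wrist sees only the floor.

```bash
python3 - <<'E'
from h import *
for n,L in (("side",dict(tA=(287,262),tB=(350,299),tC=(287,323),tc1=(216,167),tc2=(284,151),tc3=(294,165),tc4=(222,181),weight=(347,251),loupe=(364,347),sdA=(235,290),sdB=(251,355),hexA=(225,217),hexB=(250,234),edge=(220,290),edge2=(237,376),edge3=(412,368),stage=(310,205))),("scene",dict(tA=(332,240),tB=(403,242),tC=(381,273),loupe=(444,262)))):
    c=cal(n); im=cv2.imread(f"pics/{n}0.png")
    for k,p in L.items(): print(n,k,ray(c,p,0.008)[0].round(3))
    g=cv2.cvtColor(im,cv2.COLOR_BGR2GRAY)
    for k in ("tA","tB","tC"):
        x,y=L[k]; cv2.imwrite(f"pics/{n}_{k}.png",cv2.resize(im[y-25:y+25,x-30:x+30],None,fx=4,fy=4,interpolation=cv2.INTER_CUBIC))
r=[np.hstack([cv2.imread(f"pics/{n}_{k}.png") for k in("tA","tB","tC")]) for n in("side","scene")]
cv2.imwrite("pics/tips.png",np.vstack(r))
im=cv2.imread("pics/side0.png")[140:190,205:305]; cv2.imwrite("pics/tray.png",cv2.resize(im,None,fx=7,fy=7,interpolation=cv2.INTER_CUBIC))
E
```

```text
side tA [ 0.472 -0.04   0.008]
side tB [ 0.569 -0.153  0.008]
side tC [ 0.441 -0.183  0.008]
side tc1 [0.354 0.336 0.008]
side tc2 [0.556 0.384 0.008]
side tc3 [0.568 0.308 0.008]
side tc4 [0.365 0.268 0.008]
side weight [ 0.605 -0.032  0.008]
side loupe [ 0.56  -0.252  0.008]
side sdA [ 0.357 -0.093  0.008]
side sdB [ 0.368 -0.232  0.008]
side hexA [0.359 0.124 0.008]
side hexB [0.408 0.056 0.008]
side edge [ 0.329 -0.088  0.008]
side edge2 [ 0.341 -0.264  0.008]
side edge3 [ 0.623 -0.302  0.008]
side stage [0.567 0.131 0.008]
scene tA [ 0.472 -0.042  0.008]
scene tB [ 0.57  -0.153  0.008]
scene tC [ 0.44  -0.183  0.008]
scene loupe [ 0.558 -0.25   0.008]
```

View pics/tips.png

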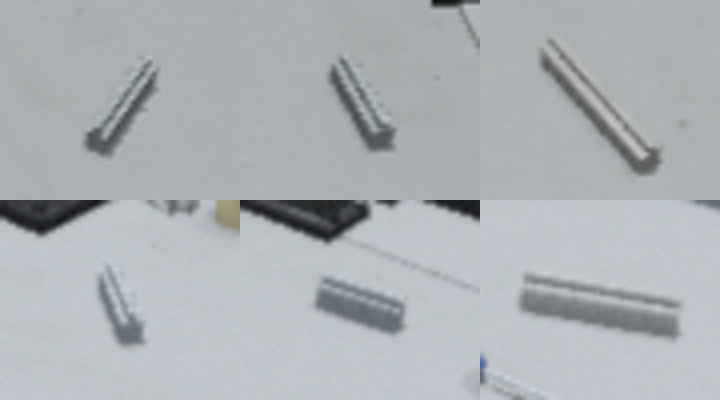

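View pics/tray.png

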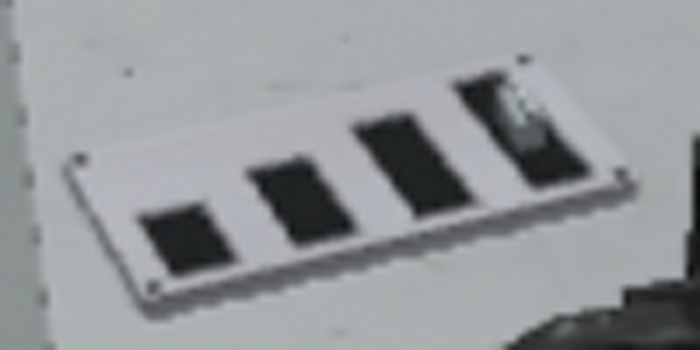

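```bash
python3 - <<'E'
from h import *
c=cal("side")
for k,a,b in(("tA",(295,252),(283,271)),("tB",(345,289),(356.2,306.5)),("tC",(274.5,309),(299,337))):
    P=ray(c,[a,b],0.019); d=P[0]-P[1]; print(k,P.mean(0).round(4),np.linalg.norm(d).round(4),np.degrees(np.arctan2(d[1],d[0])).round(1))
im=cv2.imread("pics/side0.png"); g=cv2.cvtColor(im,cv2.COLOR_BGR2GRAY)[140:190,205:305]
ct,_=cv2.findContours((g<80).astype(np.uint8),cv2.RETR_EXTERNAL,cv2.CHAIN_APPROX_NONE)
for k in ct:
    if cv2.contourArea(k)<25: continue
    P=ray(c,k.reshape(-1,2)+[205,140],0.008)[:,:2].astype(np.float32); print("pocket",cv2.minAreaRect(P))
P=ray(c,[(215,163),(280.3,148.1),(295.3,165.7),(226.4,182.9)],0.010); print("tray",P.round(4),P.mean(0).round(4))
for e in((1,0),(3,2),(3,0),(2,1)):
    d=P[e[1]]-P[e[0]] if e[0]>e[1] else P[e[0]]-P[e[1]]; print(np.linalg.norm(d).round(4),np.degrees(np.arctan2(d[1],d[0])).round(1))
E
```

```text
tA [ 0.4741 -0.0486  0.019 ] 0.0583 52.5
tB [ 0.5672 -0.1577  0.019 ] 0.0425 99.7
tC [ 0.4377 -0.1887  0.019 ] 0.0702 115.6
pocket ((0.3921908140182495, 0.295664519071579), (0.024480490013957024, 0.03943249210715294), 13.834226608276367)
pocket ((0.4394366145133972, 0.31441253423690796), (0.024615079164505005, 0.05363624542951584), 12.870182991027832)
pocket ((0.5747469067573547, 0.24932855367660522), (0.15548521280288696, 0.058056045323610306), 50.34566879272461)
pocket ((0.48638778924942017, 0.33209171891212463), (0.023668253794312477, 0.06752973049879074), 12.428001403808594)
pocket ((0.5332042574882507, 0.35018935799598694), (0.023149026557803154, 0.08100907504558563), 12.882783889770508)
tray [[0.3531 0.3528 0.01  ]
 [0.5481 0.3986 0.01  ]
 [0.5703 0.3011 0.01  ]
 [0.3752 0.2545 0.01  ]] [0.4617 0.3268 0.01  ]
0.2002 -166.8
0.2006 13.4
0.1008 102.6
0.1 102.8
```

```bash
python3 -m crank '[[0.8,1,0,0],[0.8,1,0,0],[0.8,1,0,0],[0.8,1,0,0],[0.8,1,0,0],[0.8,1,0,0],[0.8,1,0,0],[0.8,1,0,0],[0.8,1,0,0],[0.8,1,0,0],[0.8,1,0,0],[0.8,1,0,0]]'
python3 -m crank '[[0,1,0,1],[0,1,0,1],[0,1,0,1],[0,1,0,1],[0,1,0,1],[0,1,0,1],[0,1,0,1],[0,1,0,1],[0,1,0,1],[0,1,0,1],[0,1,0,1],[0,1,0,0.6]]'
python3 -m crank '[[0.2,1,0,0],[0.2,1,0,0],[0.2,1,0,0],[0.2,1,0,0],[0.2,1,0,0],[0.2,1,0,0],[0.2,1,0,0],[0.2,1,0,0],[0.2,1,0,0],[0.2,1,0,0],[0.2,1,0,0],[0.2,1,0,0]]'
python3 -m crank '[[0,1,0,0],[0,1,0,0],[0,1,0,0],[0,1,0,0],[0,1,0,0],[0,1,0,0],[0,1,0,0],[0,1,0,0],[0,0,0,0]]'
python3 - <<'E'
from h import *
c,b=snap("wrist","w1"); o=robot.observe(); print(o["t"],o["joint_pos"].round(1))
g=cv2.cvtColor(b,cv2.COLOR_BGR2GRAY)
E
```

```text
t: 1.15
position: [0.4408, -0.3323, 0.231]
tcp_rot: [[0.918, 0.397, -0.0], [0.397, -0.918, 0.0], [-0.0, -0.001, -1.0]]
ft_force: [0.6, 0.1, 0.4]
opening: 0.0854
grasp_force: 0.0
t: 2.15
position: [0.44, -0.0925, 0.2311]
tcp_rot: [[-0.233, 0.973, -0.0], [0.973, 0.233, 0.0], [0.0, -0.0, -1.0]]
ft_force: [0.1, 0.5, 0.1]
opening: 0.0855
grasp_force: 0.0
t: 3.15
position: [0.4882, 0.1475, 0.231]
tcp_rot: [[-0.228, 0.974, -0.001], [0.974, 0.228, -0.0], [-0.0, -0.001, -1.0]]
ft_force: [-0.2, -0.4, -0.5]
opening: 0.0852
grasp_force: 0.0
t: 3.9
position: [0.4881, 0.3096, 0.231]
tcp_rot: [[-0.23, 0.973, 0.0], [0.973, 0.23, 0.002], [0.002, 0.0, -1.0]]
ft_force: [-0.0, 0.5, 0.1]
opening: 0.0857
grasp_force: 0.0
3.95 [ 27.9  12.4 100.2   0.   67.3  14.6]
```

View pics/w1.png

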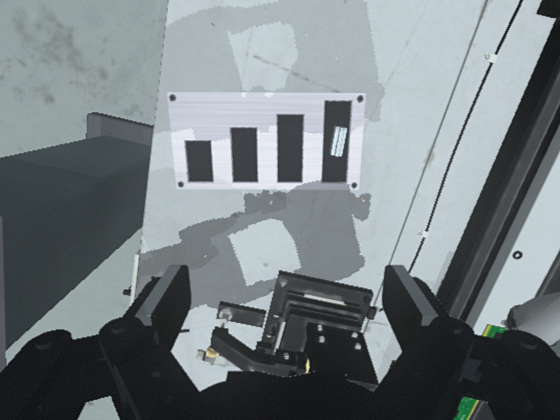

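The wrist view shows the whole tray, with corner screws near (173,98), (360,98), (355,186) and (181,184). Tip_30 is at about (339,140) in the longest pocket, tilted slightly.

```bash
cat > tr.py <<'E'
from h import *
def tray(c,b,box):
    x0,x1,y0,y1=box; hsv=cv2.cvtColor(b,cv2.COLOR_BGR2GRAY)[y0:y1,x0:x1]
    ct,_=cv2.findContours((hsv<110).astype(np.uint8),cv2.RETR_EXTERNAL,cv2.CHAIN_APPROX_NONE); r=[]
    for k in ct:
        if cv2.contourArea(k)<600: continue
        q=cv2.boxPoints(cv2.minAreaRect(k))+[x0,y0]
        P=ray(c,q,0.0085); m=P.mean(0); s=sorted([np.linalg.norm(P[1]-P[0]),np.linalg.norm(P[2]-P[1])]); r.append((m[0],m[1],s[0],s[1]))
    return np.array(sorted(r))
E
python3 - <<'E'
from tr import *
b=cv2.imread("pics/w1.png"); c=cal("wrist")
r=tray(c,b,(180,358,97,187)); print(r.round(4))
# fit pose to pocket centres + origin
M=np.array([(-75,-21),(-25,-14),(25,-7),(75,0)])/1e3
A,_=cv2.estimateAffinePartial2D(M,r[:,:2]); s=np.hypot(A[0,0],A[1,0]); th=np.degrees(np.arctan2(A[1,0],A[0,0])); print("scale",s,"yaw",th,"origin",A[:,2])
sc=ray(c,[(173,98),(360,98),(355,186),(181,184)],0.01); print("screws",sc.round(4),sc.mean(0))
g=cv2.cvtColor(b,cv2.COLOR_BGR2GRAY)[115:170,326:350]; m=(g>110).astype(np.uint8)
k=max(cv2.findContours(m,cv2.RETR_EXTERNAL,cv2.CHAIN_APPROX_NONE)[0],key=cv2.contourArea)
q=cv2.boxPoints(cv2.minAreaRect(k))+[326,115]; P=ray(c,q,0.022); print(q,P.round(4),P.mean(0))
for i in(0,1): d=P[i+1]-P[i]; print(np.linalg.norm(d),np.degrees(np.arctan2(d[1],d[0])))
cv2.imwrite("pics/crop1.png",cv2.resize(b[90:195,300:370],None,fx=5,fy=5,interpolation=cv2.INTER_CUBIC))
E
```

```text
[[0.3919 0.2947 0.0266 0.0461]
 [0.4387 0.3128 0.0268 0.0588]
 [0.4857 0.3309 0.0264 0.0718]
 [0.5332 0.3488 0.0271 0.0879]]Traceback (most recent call last):
  File "<stdin>", line 6, in <module>
cv2.error: OpenCV(4.12.0) /io/opencv/modules/calib3d/src/ptsetreg.cpp:1108: error: (-215:Assertion failed) count >= 0 && to.checkVector(2) == count in function 'estimateAffinePartial2D'
```

```bash
python3 - <<'E'
from tr import *
b=cv2.imread("pics/w1.png"); c=cal("wrist")
r=tray(c,b,(180,358,97,187))
M=np.array([(-75,-21),(-25,-14),(25,-7),(75,0)])/1e3
A,_=cv2.estimateAffinePartial2D(M[:,None],np.ascontiguousarray(r[:,None,:2])); s=np.hypot(A[0,0],A[1,0]); th=np.degrees(np.arctan2(A[1,0],A[0,0])); print("scale",s,"yaw",th,"origin",A[:,2])
print("pockets",(M@A[:,:2].T+A[:,2]).round(4))
g=cv2.cvtColor(b,cv2.COLOR_BGR2GRAY)[115:170,326:350]; m=(g>110).astype(np.uint8)
k=max(cv2.findContours(m,cv2.RETR_EXTERNAL,cv2.CHAIN_APPROX_NONE)[0],key=cv2.contourArea)
q=cv2.boxPoints(cv2.minAreaRect(k))+[326,115]; P=ray(c,q,0.022); print(q,P.round(4),P.mean(0))
for i in(0,1): d=P[i+1]-P[i]; print(np.linalg.norm(d),np.degrees(np.arctan2(d[1],d[0])))
print(proj(c,[0.5332,0.3488,0.01]))
cv2.imwrite("pics/crop1.png",cv2.resize(b[90:195,300:370],None,fx=5,fy=5,interpolation=cv2.INTER_CUBIC))
E
```

```text
scale 0.9986905538054079 yaw 12.999596695654596 origin [0.46003517 0.33202807]
pockets [[0.3918 0.2947]
 [0.4389 0.3128]
 [0.4859 0.3308]
 [0.533  0.3489]]
[[329.56674194 154.77461243]
 [335.15098572 125.45733166]
 [347.00656509 127.71553802]
 [341.42232132 157.03281784]] [[0.5276 0.3368 0.022 ]
 [0.525  0.3672 0.022 ]
 [0.5375 0.3678 0.022 ]
 [0.5404 0.3373 0.022 ]] [0.53263291 0.35228966 0.022     ]
0.0305574888821769 94.84612483685997
0.012498668978584315 2.8675547774129195
[[336.21603277 143.23349248]]
```

View pics/crop1.png

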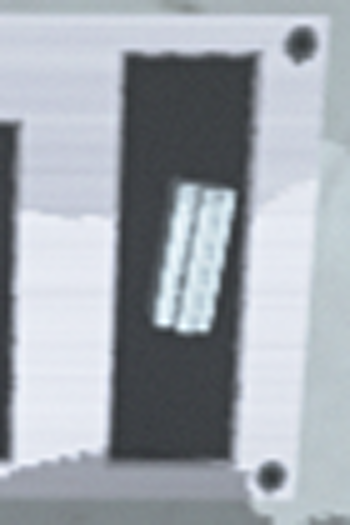

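Tip_30 measures 30.6 × 12.5 mm at z = 22 mm, centre (0.5326, 0.3523), axis 94°. The pockets fit at scale 0.999 with yaw 13.0°. I'll go down to it next.

```bash
python3 -m crank '[[0.75,0.7,-1,-0.45],[0.75,0.7,-1,-0.45],[0.73,0.73,-1,-0.45],[0,0,-1,0],[0,0,-1,0],[0,0,-1,0],[0,0,-1,0],[0,0,-1,0],[0,0,-1,0],[0,0,-0.8,0],[0,0,-0.6,0],[0,0,0,0]]' 0.05 40
python3 -m crank '[[0,0,-0.3,0],[0,0,-0.2,0],[0,0,0,0],[0,0,0,0]]'
python3 -c "
from h import *
snap('wrist','w2')"
```

```text
t: 4.95
position: [0.5307, 0.3467, 0.02]
tcp_rot: [[-0.067, 0.998, -0.006], [0.998, 0.067, -0.004], [-0.003, -0.006, -1.0]]
ft_force: [-0.3, 0.3, 0.2]
opening: 0.041
grasp_force: 0.0
t: 5.28
position: [0.5335, 0.3493, 0.014]
tcp_rot: [[-0.068, 0.998, 0.001], [0.998, 0.068, 0.001], [0.0, 0.001, -1.0]]
ft_force: [-0.6, -0.2, -0.0]
opening: 0.0407
grasp_force: 0.0
```

View pics/w2.png

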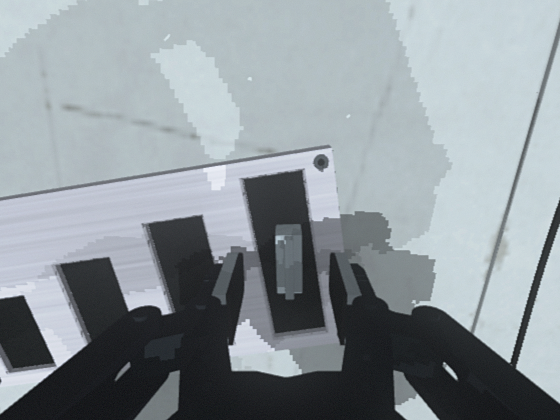

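The fingers straddle tip_30, which is centred and aligned at about (289,262). I'll close now.

```bash
python3 -m crank '[[0,0,0,0],[0,0,0,0],[0,0,0,0],[0,0,0,0],[0,0,0,0],[0,0,0,0]]' 1 40
python3 -m crank '[[0,0,0.5,0],[0,0,1,0],[0,0,1,0],[0,0,0,0]]'
```

```text
t: 5.83
position: [0.5336, 0.3495, 0.0141]
tcp_rot: [[-0.068, 0.998, 0.001], [0.998, 0.068, 0.001], [0.001, 0.001, -1.0]]
ft_force: [-0.2, 0.1, 4.2]
opening: 0.0103
grasp_force: 40.7
t: 6.17
position: [0.5357, 0.3506, 0.0675]
tcp_rot: [[-0.068, 0.998, 0.006], [0.998, 0.068, 0.004], [0.003, 0.006, -1.0]]
ft_force: [1.6, 0.3, 0.5]
opening: 0.0102
grasp_force: 40.2
```

```bash
python3 -m crank '[[-0.9,-0.37,0,0.33],[-0.9,-0.37,0,0.33],[-0.9,-0.37,0,0.33],[-0.9,-0.37,0,0.33],[-0.9,-0.37,0,0],[-0.9,-0.37,0,0],[-0.9,-0.37,0,0],[-0.8,-0.3,0,0],[0,0,-0.8,0],[0,0,-0.7,0],[0,0,0,0],[0,0,0,0]]'
python3 -c "
from h import *
snap('wrist','w3')"
```

```text
t: 7.17
position: [0.3899, 0.2906, 0.0324]
tcp_rot: [[-0.225, 0.974, -0.002], [0.974, 0.225, -0.001], [-0.001, -0.003, -1.0]]
ft_force: [-0.1, 0.2, -0.5]
opening: 0.0102
grasp_force: 40.2
```

View pics/w3.png

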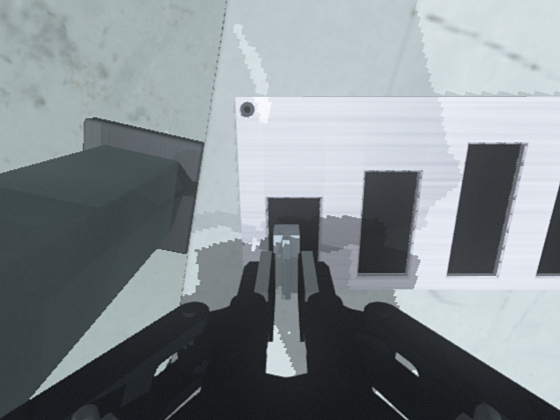

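Tip_30 is held above the shortest pocket, slightly left of its centre. I'll shift it by +2.5 mm in x, lower it and release.

```bash
python3 -m crank '[[0.13,0.05,0,0],[0,0,-0.4,0],[0,0,-0.3,0],[0,0,-0.18,0],[0,0,0,0],[0,0,0,0]]'
python3 -m crank '[[0,0,0,0],[0,0,0,0],[0,0,0,0],[0,0,0,0]]' 0.2
```

```text
t: 7.72
position: [0.3931, 0.292, 0.0151]
tcp_rot: [[-0.224, 0.974, -0.001], [0.974, 0.224, -0.001], [-0.0, -0.001, -1.0]]
ft_force: [0.3, 0.3, -0.2]
opening: 0.0105
grasp_force: 40.2
t: 8.05
position: [0.3938, 0.2924, 0.0159]
tcp_rot: [[-0.224, 0.974, 0.0], [0.974, 0.224, 0.0], [0.0, 0.0, -1.0]]
ft_force: [1.3, -0.5, -0.4]
opening: 0.034
grasp_force: 0.0
```

```bash
python3 -m crank '[[0,0,0.5,0],[0,0,1,0],[0,0,1,0],[0,0,1,0],[0,0,1,0],[0,0,1,0],[0,0,1,0],[0,0,1,0],[0,0,1,0],[0,0,0.5,0]]' 0
python3 -c "
from h import *
snap('wrist','w4')"
python3 -m crank '[[0,-1,0,0],[0,-1,0,0],[0,-1,0,0],[0,-1,0,0],[0,-1,0,0],[0,-1,0,0],[0,-1,0,0],[0,-1,0,0],[0,-1,0,0],[0,-1,0,0],[0.7,-1,0,0],[0.8,-1,0,0]]' 
python3 -m crank '[[0.8,-1,0,0],[0.8,-1,0,0],[0.8,-1,0,0],[0.8,-1,0,0],[0.8,-1,0,0],[0.8,-1,0,0],[0.8,-1,0,-0.25],[0.8,-1,0,-0.25],[0.75,-1,0,0],[0,-1,0,0],[0,0,0,0],[0,0,0,0]]'
cat > tip.py <<'E'
from h import *
import sys
# brightest/darkest-blob tip finder near expected world point: python3 tip.py name x y zplane
def find(f,x,y,L,base=0.0):
    c,b=snap("wrist",f); o=robot.observe(); u,v=proj(c,[x,y,base+.016])[0].round().astype(int); h=60
    y0,x0=max(v-h,0),max(u-h,0); w=b[y0:v+h,x0:u+h]
    cv2.imwrite(f"pics/{f}c.png",cv2.resize(w,None,fx=4,fy=4,interpolation=cv2.INTER_CUBIC)); print("exp px",u,v,"origin",x0,y0,"pos",o["position"].round(4))
if __name__=="__main__": find(sys.argv[1],*map(float,sys.argv[2:5]))
E
python3 tip.py w5 .568 -.155 .044
```

```text
t: 8.88
position: [0.3949, 0.2931, 0.1992]
tcp_rot: [[-0.225, 0.974, 0.005], [0.974, 0.224, 0.003], [0.002, 0.005, -1.0]]
ft_force: [0.1, -1.3, -0.2]
opening: 0.0428
grasp_force: 0.0
t: 9.93
position: [0.4223, 0.0514, 0.1948]
tcp_rot: [[-0.225, 0.974, -0.002], [0.974, 0.225, 0.0], [0.001, -0.002, -1.0]]
ft_force: [-0.5, 0.1, -0.3]
opening: 0.0429
grasp_force: 0.0
t: 10.93
position: [0.5659, -0.1482, 0.1945]
tcp_rot: [[-0.164, 0.987, -0.002], [0.987, 0.164, 0.001], [0.001, -0.002, -1.0]]
ft_force: [-0.5, 0.6, -0.3]
opening: 0.043
grasp_force: 0.0
exp px 288 187 origin 228 127 pos [ 0.5657 -0.1473  0.1946]
```

```bash
python3 -c "
import cv2,numpy as np
a=cv2.imread('pics/w5.png');b=cv2.imread('pics/w5c.png');
t=cv2.imread('pics/w4.png')[60:300,150:450]
o=np.zeros((600,800,3),np.uint8);s=cv2.resize(a,(400,300));o[:300,:400]=s;o[300:540,:300]=t;c=cv2.resize(b,(390,390));o[:390,405:795]=c;cv2.imwrite('pics/m5.png',o)"
```

```text
(no output)
```

View pics/m5.png

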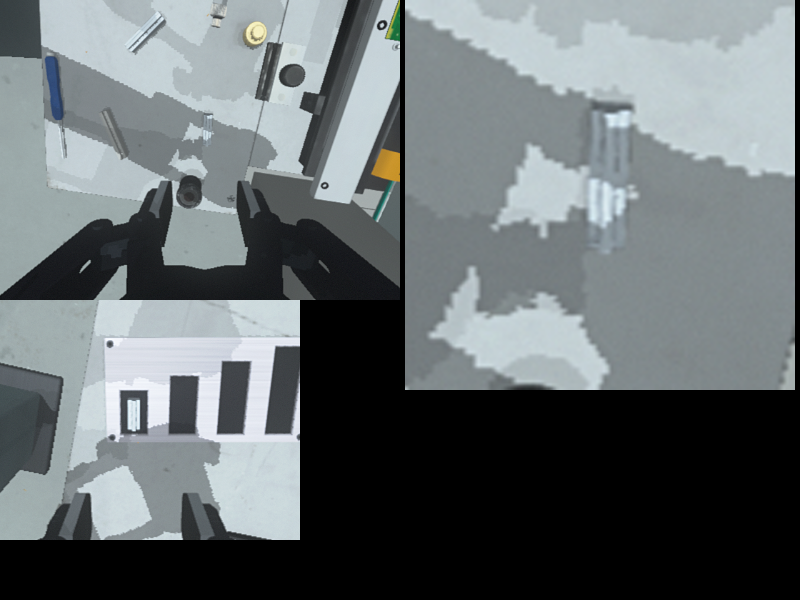

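Top left shows tip_44 at about (291,181) in full pixels, with the loupe well behind. Bottom left shows tip_30 seated inside the shortest pocket.

```bash
python3 - <<'E'
from h import *
c=cal("wrist"); P=ray(c,[(285.5,158.7),(297.8,158.7),(296,203.3),(284.9,203.3)],.015); print(P.round(4),P.mean(0))
a=(P[0]+P[1])/2;b=(P[2]+P[3])/2;d=a-b;print(np.linalg.norm(d),np.degrees(np.arctan2(d[1],d[0])),robot.observe()["position"])
E
```

```text
[[ 0.5608 -0.1272  0.015 ]
 [ 0.5726 -0.1252  0.015 ]
 [ 0.5788 -0.1703  0.015 ]
 [ 0.5677 -0.1721  0.015 ]] [ 0.56998    -0.14870042  0.015     ]
0.04549863308057457 98.24969992475921 [ 0.5656609  -0.14732748  0.19459728]
```

```bash
python3 -m crank '[[0.2,-0.1,-1,-0.15],[0,0,-1,0],[0,0,-1,0],[0,0,-1,0],[0,0,-1,0],[0,0,-1,0],[0,0,-1,0],[0,0,-0.8,0],[0,0,-0.4,0],[0,0,0,0],[0,0,0,0]]'
python3 -c "
from h import *
snap('wrist','w6')"
```

```text
t: 11.9
position: [0.5703, -0.1489, 0.0316]
tcp_rot: [[-0.149, 0.989, -0.001], [0.989, 0.149, 0.0], [0.001, -0.001, -1.0]]
ft_force: [0.3, -0.8, 0.7]
opening: 0.0428
grasp_force: 0.0
```

View pics/w6.png

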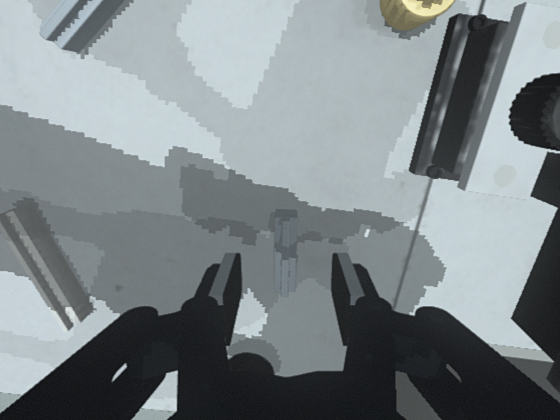

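Tip_44 lies centred between the fingers at columns 273–298, and it is aligned. I'll descend and grip.

```bash
python3 -m crank '[[0,0,-0.6,0],[0,0,-0.35,0],[0,0,-0.2,0],[0,0,0,0],[0,0,0,0]]'
python3 -m crank '[[0,0,0,0],[0,0,0,0],[0,0,0,0],[0,0,0,0],[0,0,0,0],[0,0,0,0]]' 1 50
python3 -c "
from h import *
c=cal('wrist'); o=robot.observe(); print([proj(c,o['position']+o['tcp_rot'][:,0]*s+[0,0,.006])[0].round() for s in(.022,0,-.022)]); snap('wrist','w7')"
python3 -m crank '[[0,0,0.5,0],[0,0,1,0],[0,0,1,0],[0,0,1,0],[0,0,1,0],[0,0,1,0],[0,0,1,0],[0,0,1,0],[0,0,1,0],[0,0,0.9,0],[0,0,0,0]]'
```

```text
t: 12.37
position: [0.5702, -0.1496, 0.0082]
tcp_rot: [[-0.148, 0.989, -0.001], [0.989, 0.148, 0.0], [0.001, -0.001, -1.0]]
ft_force: [1.0, -1.1, 0.3]
opening: 0.0431
grasp_force: 0.0
t: 12.87
position: [0.5712, -0.1499, 0.0092]
tcp_rot: [[-0.148, 0.989, 0.001], [0.989, 0.148, -0.0], [-0.001, 0.001, -1.0]]
ft_force: [-0.0, -0.6, 3.4]
opening: 0.0098
grasp_force: 49.1
[array([287., 233.]), array([287., 277.]), array([287., 318.])]
t: 13.83
position: [0.5732, -0.1505, 0.2015]
tcp_rot: [[-0.148, 0.989, 0.008], [0.989, 0.148, -0.003], [-0.004, 0.007, -1.0]]
ft_force: [1.1, -1.2, -0.1]
opening: 0.0099
grasp_force: 48.8
```

```bash
python3 -m crank '[[-0.6,1,0,0],[-0.6,1,0,0],[-0.6,1,0,0],[-0.6,1,0,0],[-0.6,1,0,0],[-0.6,1,0,0],[-0.6,1,0,0],[-0.6,1,0,0],[-0.6,1,0,0],[-0.6,1,0,0],[-0.6,1,0,0],[0,1,0,0]]'
python3 -m crank '[[0,1,0,0],[0,1,0,0],[0,1,0,0],[0,1,0,0],[0,1,0,0.65],[0,1,0,0],[0,1,0,0],[0,1,0,0],[0,1,0,0],[0,1,0,0],[0,1,0,0],[0,0,0,0]]'
python3 -m crank '[[0,0,-1,0],[0,0,-1,0],[0,0,-1,0],[0,0,-1,0],[0,0,-1,0],[0,0,-1,0],[0,0,-1,0],[0,0,-0.8,0],[0,0,-0.4,0],[0,0,0,0],[0,0,0,0]]'
python3 -c "
from h import *
snap('wrist','w8')"
```

```text
t: 14.83
position: [0.4349, 0.091, 0.195]
tcp_rot: [[-0.148, 0.989, -0.005], [0.989, 0.148, -0.0], [0.0, -0.005, -1.0]]
ft_force: [0.7, -0.0, -0.7]
opening: 0.0098
grasp_force: 48.9
t: 15.83
position: [0.438, 0.3129, 0.1957]
tcp_rot: [[-0.227, 0.974, -0.001], [0.974, 0.227, 0.001], [0.002, -0.0, -1.0]]
ft_force: [0.7, 0.1, -0.2]
opening: 0.0099
grasp_force: 48.9
t: 16.75
position: [0.4381, 0.3096, 0.0322]
tcp_rot: [[-0.224, 0.975, -0.001], [0.975, 0.224, -0.001], [-0.001, -0.001, -1.0]]
ft_force: [-0.3, 1.1, -0.8]
opening: 0.01
grasp_force: 48.9
```

View pics/w8.png

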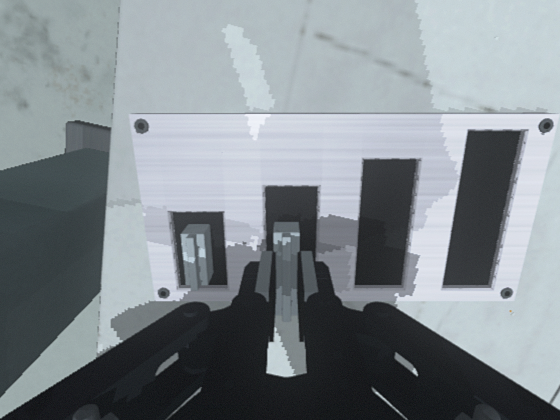

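Tip_44 is centred over the second pocket, so I'll make a small y shift and then place it.

```bash
python3 -m crank '[[0.04,0.13,0,0],[0,0,-0.4,0],[0,0,-0.3,0],[0,0,-0.18,0],[0,0,0,0],[0,0,0,0]]'
python3 -m crank '[[0,0,0,0],[0,0,0,0],[0,0,0,0],[0,0,0,0]]' 0.2
python3 -m crank '[[0,0,0.5,0],[0,0,1,0],[0,0,1,0],[0,0,1,0],[0,0,1,0],[0,0,1,0],[0,0,1,0],[0,0,1,0],[0,0,1,0],[0,0,0.5,0]]' 0
python3 -c "
from h import *
snap('wrist','w9')"
```

```text
t: 17.3
position: [0.4394, 0.313, 0.0152]
tcp_rot: [[-0.225, 0.974, -0.0], [0.974, 0.225, -0.0], [-0.0, -0.0, -1.0]]
ft_force: [0.1, -0.6, 2.6]
opening: 0.0098
grasp_force: 49.3
t: 17.63
position: [0.4393, 0.3128, 0.0149]
tcp_rot: [[-0.224, 0.974, -0.0], [0.974, 0.224, -0.0], [-0.0, -0.0, -1.0]]
ft_force: [0.2, 0.6, -0.3]
opening: 0.0339
grasp_force: 0.0
t: 18.47
position: [0.4407, 0.3137, 0.1986]
tcp_rot: [[-0.224, 0.974, 0.004], [0.974, 0.224, 0.003], [0.002, 0.005, -1.0]]
ft_force: [-0.0, 0.0, 0.7]
opening: 0.0429
grasp_force: 0.0
```

```bash
python3 -m crank '[[0,-1,0,0],[0,-1,0,0],[0,-1,0,0],[0,-1,0,0],[0,-1,0,0],[0,-1,0,0],[0,-1,0,-0.5],[0,-1,0,-0.7],[0,-1,0,-0.7],[0,-1,0,-0.7],[0,-1,0,-0.7],[0.3,-1,0,-0.7]]' 
python3 -m crank '[[0.3,-1,0,-0.7],[0.3,-1,0,-0.7],[0.3,-1,0,-0.7],[0.3,-1,0,-0.7],[0.2,-1,0,-0.55],[0,-0.85,0,0],[0,0,0,0],[0,0,0,0]]'
python3 tip.py w10 .473 -.044 .058
python3 -c "
import cv2,numpy as np
b=cv2.imread('pics/w10c.png');t=cv2.imread('pics/w9.png')[60:300,150:450]
o=np.zeros((540,800,3),np.uint8);o[:240,:300]=t;o[240:540,:400]=cv2.resize(cv2.imread('pics/w10.png'),(400,300));o[:390,405:795]=cv2.resize(b,(390,390));cv2.imwrite('pics/m10.png',o);print(b.shape)"
```

```text
t: 19.52
position: [0.4436, 0.0719, 0.194]
tcp_rot: [[0.255, 0.967, -0.003], [0.967, -0.255, -0.0], [-0.001, -0.003, -1.0]]
ft_force: [0.8, 0.5, 0.1]
opening: 0.0423
grasp_force: 0.0
t: 20.18
position: [0.4727, -0.0445, 0.1943]
tcp_rot: [[0.611, 0.792, -0.002], [0.792, -0.611, 0.001], [-0.0, -0.002, -1.0]]
ft_force: [-0.1, 0.0, 0.4]
opening: 0.0426
grasp_force: 0.0
exp px 287 178 origin 227 118 pos [ 0.4727 -0.0438  0.1944]
(480, 480, 3)
```

View pics/m10.png

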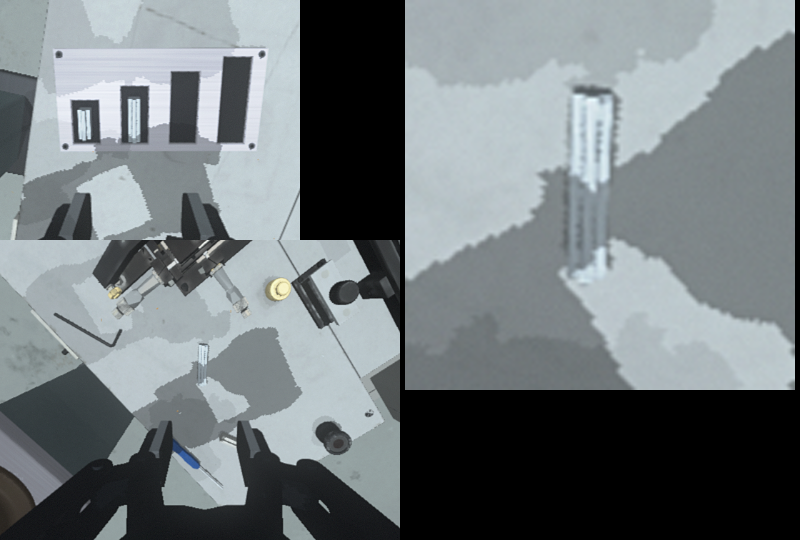

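Tips 30 and 44 are seated in their pockets. Tip_58 is at about (284,175), nearly aligned with the fingers.

```bash
python3 - <<'E'
from h import *
c=cal("wrist"); P=ray(c,[(278.4,145),(291.3,145),(288.8,203.5),(276.8,204)],.015); print(P.mean(0))
a=(P[0]+P[1])/2;b=(P[2]+P[3])/2;d=a-b;print(np.linalg.norm(d),np.degrees(np.arctan2(d[1],d[0])),robot.observe()["position"])
E
```

```text
[ 0.47220147 -0.03909429  0.015     ]
0.05921324312485002 50.318984569249224 [ 0.47274522 -0.04383023  0.19439157]
```

```bash
python3 -m crank '[[0,0.24,-1,-0.3],[0,0,-1,0],[0,0,-1,0],[0,0,-1,0],[0,0,-1,0],[0,0,-1,0],[0,0,-1,0],[0,0,-0.8,0],[0,0,-0.5,0],[0,0,0,0],[0,0,0,0]]'
python3 -c "
from h import *
snap('wrist','w11')"
```

```text
t: 21.15
position: [0.473, -0.0386, 0.0288]
tcp_rot: [[0.637, 0.771, -0.001], [0.771, -0.637, 0.0], [-0.001, -0.001, -1.0]]
ft_force: [0.9, 0.3, 1.1]
opening: 0.0431
grasp_force: 0.0
```

View pics/w11.png

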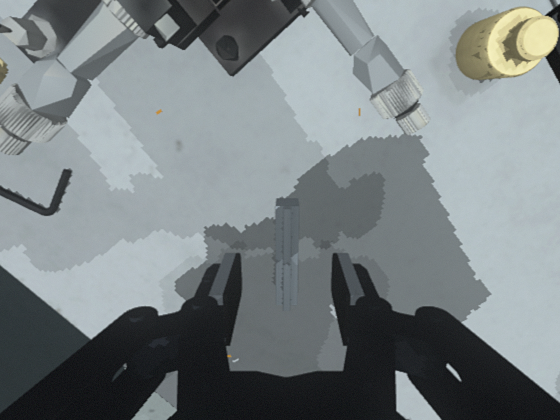

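Tip_58 is centred between the fingers, so I'll grip and lift.

```bash
python3 -m crank '[[0,0,-0.5,0],[0,0,-0.35,0],[0,0,-0.2,0],[0,0,0,0],[0,0,0,0]]'
python3 -m crank '[[0,0,0,0],[0,0,0,0],[0,0,0,0],[0,0,0,0],[0,0,0,0],[0,0,0,0]]' 1 60
python3 -m crank '[[0,0,0.5,0],[0,0,1,0],[0,0,1,0],[0,0,1,0],[0,0,1,0],[0,0,1,0],[0,0,1,0],[0,0,1,0],[0,0,1,0],[0,0,0.9,0],[0,0,0,0]]'
```

```text
t: 21.62
position: [0.4731, -0.0393, 0.0077]
tcp_rot: [[0.638, 0.77, -0.001], [0.77, -0.638, 0.0], [-0.0, -0.001, -1.0]]
ft_force: [-0.3, -0.1, 0.0]
opening: 0.0427
grasp_force: 0.0
t: 22.12
position: [0.4739, -0.0394, 0.0085]
tcp_rot: [[0.638, 0.77, 0.001], [0.77, -0.638, -0.0], [0.0, 0.001, -1.0]]
ft_force: [-0.5, 0.1, 4.4]
opening: 0.0096
grasp_force: 59.3
t: 23.03
position: [0.4762, -0.0397, 0.2003]
tcp_rot: [[0.638, 0.77, 0.008], [0.77, -0.638, -0.001], [0.004, 0.007, -1.0]]
ft_force: [0.4, 0.4, -0.4]
opening: 0.0097
grasp_force: 58.7
```

```bash
python3 -m crank '[[0.1,1,0,0.8],[0.1,1,0,0.8],[0.1,1,0,0.8],[0.1,1,0,0.8],[0.1,1,0,0.8],[0.1,1,0,0.8],[0,1,0,0.8],[0,1,0,0.8],[0,1,0,0.8],[0,1,0,0.45],[0,1,0,0],[0,1,0,0]]'
python3 -m crank '[[0,1,0,0],[0,1,0,0],[0,1,0,0],[0,1,0,0],[0,1,0,0],[0,1,0,0],[0,0.5,0,0],[0,0,-0.5,0],[0,0,-0.5,0],[0,0,0,0]]'
python3 -m crank '[[0,0,-1,0],[0,0,-1,0],[0,0,-1,0],[0,0,-1,0],[0,0,-1,0],[0,0,-1,0],[0,0,-0.8,0],[0,0,-0.4,0],[0,0,0,0],[0,0,0,0]]'
python3 -c "
from h import *
snap('wrist','w12')"
```

```text
t: 24.03
position: [0.4843, 0.2014, 0.1946]
tcp_rot: [[-0.225, 0.974, -0.002], [0.974, 0.225, -0.001], [-0.0, -0.002, -1.0]]
ft_force: [-0.7, -0.3, -1.2]
opening: 0.0098
grasp_force: 58.7
t: 24.87
position: [0.483, 0.3284, 0.1722]
tcp_rot: [[-0.224, 0.975, -0.006], [0.975, 0.224, -0.004], [-0.003, -0.007, -1.0]]
ft_force: [0.1, -0.9, -0.9]
opening: 0.0092
grasp_force: 58.7
t: 25.7
position: [0.4853, 0.3298, 0.0317]
tcp_rot: [[-0.224, 0.975, -0.001], [0.975, 0.224, -0.001], [-0.0, -0.001, -1.0]]
ft_force: [-0.5, 0.2, -0.6]
opening: 0.0094
grasp_force: 58.7
```

View pics/w12.png

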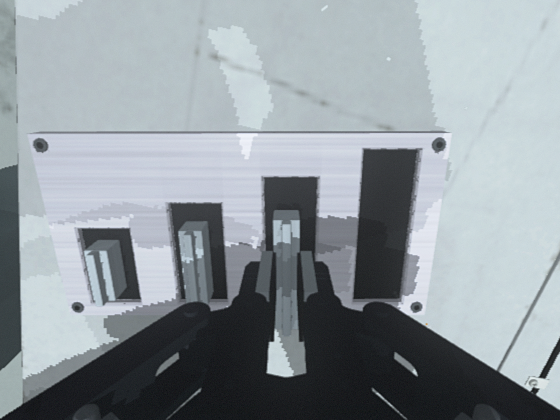

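Tip_58 is over the third pocket, so I'll place it.

```bash
python3 -m crank '[[0.02,0.06,0,0],[0,0,-0.4,0],[0,0,-0.3,0],[0,0,-0.17,0],[0,0,0,0],[0,0,0,0]]'
python3 -m crank '[[0,0,0,0],[0,0,0,0],[0,0,0,0],[0,0,0,0]]' 0.2
python3 -m crank '[[0,0,0.5,0],[0,0,1,0],[0,0,1,0],[0,0,1,0],[0,0,1,0],[0,0,1,0],[0,0,1,0],[0,0,1,0],[0,0,1,0],[0,0,0.5,0]]' 0
python3 -c "
from h import *
snap('wrist','w13')"
```

```text
t: 26.25
position: [0.4857, 0.3319, 0.0146]
tcp_rot: [[-0.225, 0.974, -0.0], [0.974, 0.225, -0.0], [-0.0, -0.0, -1.0]]
ft_force: [-0.0, -0.1, 0.3]
opening: 0.0098
grasp_force: 58.9
t: 26.58
position: [0.4858, 0.3319, 0.0146]
tcp_rot: [[-0.224, 0.974, -0.0], [0.974, 0.224, -0.0], [-0.0, -0.0, -1.0]]
ft_force: [0.6, -0.3, -0.2]
opening: 0.034
grasp_force: 0.0
t: 27.42
position: [0.4872, 0.3327, 0.1985]
tcp_rot: [[-0.225, 0.974, 0.005], [0.974, 0.225, 0.003], [0.002, 0.005, -1.0]]
ft_force: [0.5, -0.7, 0.2]
opening: 0.0426
grasp_force: 0.0
```

```bash
python3 -m crank '[[0,-1,0,0],[0,-1,0,0],[0,-1,0,0],[0,-1,0,0],[0,-1,0,0],[0,-1,0,0],[0,-1,0,0],[0,-1,0,0],[0,-1,0,0],[0,-1,0,0],[0,-1,0,0],[0,-1,0,0]]' 
python3 -m crank '[[-0.2,-1,0,0.2],[-0.2,-1,0,0.2],[-0.2,-1,0,0.2],[-0.2,-1,0,0.2],[-0.2,-1,0,0.2],[-0.2,-1,0,0.2],[-0.2,-1,0,0.2],[-0.2,-1,0,0.2],[-0.2,-1,0,0],[-0.2,-1,0,0],[-0.2,-1,0,0],[-0.1,-1,0,0]]'
python3 -m crank '[[0,-1,0,0],[0,-0.6,0,0],[0,0,0,0],[0,0,0,0]]'
cat > lsd.py <<'E'
from h import *
def segs(f,x,y,z=.015,h=75,save=True):
    c,b=snap("wrist",f); o=robot.observe(); u,v=proj(c,[x,y,z])[0].round().astype(int); print("px",u,v,"pos",o["position"].round(4),"phi",np.degrees(np.arctan2(o["tcp_rot"][1,0],o["tcp_rot"][0,0])).round(1))
    y0,x0=max(v-h,0),max(u-45,0); w=cv2.resize(b[y0:v+h,x0:u+45],None,fx=3,fy=3,interpolation=cv2.INTER_CUBIC)
    L=cv2.createLineSegmentDetector().detect(cv2.cvtColor(w,cv2.COLOR_BGR2GRAY))[0].reshape(-1,4)/3+[x0,y0,x0,y0]
    for s in sorted(L.tolist()):
        P=ray(c,[s[:2],s[2:]],z); d=P[1]-P[0]; n=np.linalg.norm(d)
        if n>.009: print(np.round(s,1),"mid",P.mean(0)[:2].round(4),"len",n.round(4),"ang",(np.degrees(np.arctan2(d[1],d[0]))%180).round(1))
if __name__=="__main__":
    import sys; segs(sys.argv[1],*map(float,sys.argv[2:]))
E
python3 lsd.py w14 .441 -.181
```

```text
t: 28.47
position: [0.485, 0.0909, 0.1938]
tcp_rot: [[-0.225, 0.974, -0.001], [0.974, 0.225, -0.0], [0.0, -0.001, -1.0]]
ft_force: [0.0, -0.8, 0.4]
opening: 0.0426
grasp_force: 0.0
t: 29.47
position: [0.4386, -0.1487, 0.1938]
tcp_rot: [[-0.406, 0.914, -0.002], [0.914, 0.406, 0.001], [0.001, -0.001, -1.0]]
ft_force: [0.5, -0.3, -0.4]
opening: 0.043
grasp_force: 0.0
t: 29.8
position: [0.4395, -0.18, 0.1942]
tcp_rot: [[-0.405, 0.914, -0.001], [0.914, 0.405, 0.001], [0.001, -0.0, -1.0]]
ft_force: [1.3, 0.1, -0.6]
opening: 0.043
grasp_force: 0.0
px 288 181 pos [ 0.4394 -0.1794  0.1942] phi 113.9
[253.3 198.2 261.7 201.4] mid [ 0.4212 -0.2109] len 0.009 ang 2.1
[280.6 175.4 280.7 191.2] mid [ 0.4357 -0.1858] len 0.0162 ang 114.0
[291.2 172.9 290.4 151.2] mid [ 0.4362 -0.1623] len 0.0213 ang 116.2
[291.8 191.3 291.  175.8] mid [ 0.4455 -0.1817] len 0.0159 ang 117.0
[292.4 206.6 292.3 192.9] mid [ 0.4532 -0.1967] len 0.0145 ang 114.7
[321.3 148.7 312.  144.4] mid [ 0.4526 -0.1385] len 0.0099 ang 179.0
```

```bash
python3 - <<'E'
from h import *
b=cv2.imread("pics/w14.png"); g=cv2.cvtColor(b,cv2.COLOR_BGR2GRAY).astype(int); c=cal("wrist")
for v in range(130,236,4): print(v,g[v,270:302:2])
print(proj(c,[[.4365,-.182,.014]]),ray(c,[(286,183)],.015), [ray(c,[(286,v)],.014)[0].round(4) for v in(147,148,217,218)])
E
```

```text
130 [100 102 100 101 104  99 142 162 161 162 162 162 162 160 163 163]
134 [104 101 101 104 103 102 102 108 139 163 161 162 162 162 163 164]
138 [102 101 100 100 113 102 102 104 100 133 165 160 162 162 162 162]
142 [118 121 120 116 116  94  91  90  91  91 120 167 163 183 182 182]
146 [122 122 117 111 106 110 104 113 111 118 109 101 159 186 185 181]
150 [120 121 122 115 117 132 109 115 111 116 110 118 124 121 152 187]
154 [118 120 121 110 113 128 116 121 133 135 124 110 124 120 124 122]
158 [121 121 121 111 112 132 119 133 137 138 130 113 123 123 120 123]
162 [122 122 121 110 109 129 117 131 131 134 128 107 123 120 122 121]
166 [120 124 121 112 106 126 187 150 121 133 132 108 125 123 125 123]
170 [121 121 122 110 134 197 196 196 184 171 130 107 122 122 122 123]
174 [120 120 150 180 172 188 195 179 182 198 203 100 120 124 120 123]
178 [174 184 184 177 171 173 197 183 190 181 195 148 187 187 181 156]
182 [169 170 179 178 170 175 197 191 197 174 195 137 183 184 184 185]
186 [169 170 175 179 170 170 195 190 194 150 200 153 184 182 183 183]
190 [170 170 173 178 168 176 195 179 196 158 200 1
[... 304 characters left out ...]
[124 122 121 120 118 109 128 122 123 114 124 124 120 121 121 121]
214 [123 123 122 122 120 121 121 123 123 127 121 124 121 120 123 121]
218 [124 121 122 123 122 124 121 123 122 123 120 122 122 123 120 122]
222 [122 121 121 121 123 122 123 123 124 123 123 122 121 121 123 120]
226 [123 123 121 122 124 125 120 120 119 122 120 122 122 121 122 121]
230 [167 120 119 120 122 123 124 122 119 123 122 120 123 121 121 122]
234 [166 121 124 121 119 123 121 119 120 120 121 123 120 122 120 121]
[[282.78855495 180.52936652]] [[ 0.4403311  -0.18277815  0.015     ]] [array([ 0.426 , -0.1504,  0.014 ]), array([ 0.4263, -0.1513,  0.014 ]), array([ 0.4551, -0.2159,  0.014 ]), array([ 0.4555, -0.2169,  0.014 ])]
```

Tip_72 spans rows 145–212 and columns about 280–292 in the wrist picture. That puts its centre within 1 mm of the TCP, with the axis at about 115°. I'll descend and grip.

```bash
python3 -m crank '[[-0.04,0,-1,0.15],[0,0,-1,0],[0,0,-1,0],[0,0,-1,0],[0,0,-1,0],[0,0,-1,0],[0,0,-1,0],[0,0,-0.8,0],[0,0,-0.5,0],[0,0,-0.5,0],[0,0,0,0],[0,0,0,0]]'
python3 -m crank '[[0,0,-0.3,0],[0,0,-0.2,0],[0,0,0,0],[0,0,0,0]]'
```

```text
t: 30.85
position: [0.439, -0.1797, 0.0186]
tcp_rot: [[-0.423, 0.906, -0.001], [0.906, 0.423, 0.0], [0.001, -0.0, -1.0]]
ft_force: [0.3, -0.2, 0.3]
opening: 0.0428
grasp_force: 0.0
t: 31.18
position: [0.439, -0.1802, 0.0088]
tcp_rot: [[-0.423, 0.906, 0.0], [0.906, 0.423, -0.0], [-0.0, 0.0, -1.0]]
ft_force: [-0.3, 0.9, 0.4]
opening: 0.043
grasp_force: 0.0
```

```bash
python3 lsd.py w15 .439 -.179
```

```text
px 288 276 pos [ 0.4392 -0.1802  0.0089] phi 115.0
[331.2 302.  331.5 255.4] mid [ 0.458  -0.1723] len 0.0244 ang 117.0
```

```bash
python3 -m crank '[[0,0,-0.04,0],[0,0,0,0],[0,0,0,0],[0,0,0,0],[0,0,0,0],[0,0,0,0],[0,0,0,0]]' 1 70
python3 -m crank '[[0,0,0.5,0],[0,0,1,0],[0,0,1,0],[0,0,1,0],[0,0,1,0],[0,0,1,0],[0,0,1,0],[0,0,1,0],[0,0,1,0],[0,0,0.9,0],[0,0,0,0],[0,0,0,0]]'
python3 - <<'E'
from h import *
c,b=snap("wrist","w16"); o=robot.observe(); g=cv2.cvtColor(b,cv2.COLOR_BGR2GRAY)
p=o["position"]; x=o["tcp_rot"][:,0]
# far end of body top is at TCP + x*s, 6 mm above TCP: print expected rows
print([(s,proj(c,p+x*s/1e3+[0,0,.006])[0].round(1)) for s in(30,33,36,39,42)])
for v in range(170,290,5): print(v,g[v,266:310:3])
E
```

```text
t: 31.82
position: [0.4392, -0.1802, 0.0083]
tcp_rot: [[-0.423, 0.906, 0.0], [0.906, 0.423, -0.0], [-0.0, 0.0, -1.0]]
ft_force: [-1.2, -0.2, 5.4]
opening: 0.0092
grasp_force: 68.8
t: 32.82
position: [0.4396, -0.1804, 0.1967]
tcp_rot: [[-0.423, 0.906, 0.002], [0.906, 0.423, -0.001], [-0.002, 0.002, -1.0]]
ft_force: [-1.3, 0.1, -0.6]
opening: 0.0095
grasp_force: 68.5
[(30, array([285.2, 213.2])), (33, array([285.2, 206.6])), (36, array([285.2, 200. ])), (39, array([285.2, 193.3])), (42, array([285.2, 186.5]))]
170 [123 125 122 180 190 190 190 190 156 125 126 125 126 110 106]
175 [124 185 189 188 186 186 188 189 160 124 125 126 126 128 126]
180 [175 181 188 188 187 185 187 185 131 125 125 126 123 128 125]
185 [176 175 188 187 187 184 188 191 124 124 123 124 187 160 123]
190 [175 176 184 185 186 190 189 169 121 124 126 125 125 127 127]
195 [176 178 183 110 109 104  96  97  94  96  95 124 127 127 123]
200 [109 111 109 108  93  93  95  93  93  92  95 114 126 126 123]
205 [127 127 139 183 185 171  86  88 119 121 123 113 126 122 124]
210 [122 128 141 184 182 174 187 165 115 118 117 113 124 1
[... 192 characters left out ...]
 125 124 124]
230 [191 127 126 180 180 162 187 191 110 188 186 145 125 126 126]
235 [170 124 125 182 179 168 185 188 173 186 189 141 123 126 123]
240 [125 123 119 180 128 160 186 185 169 111 112 118 123 124 122]
245 [123 121 116  95 100  92 188 114 108 112 112 112 125 127 123]
250 [113 116 107  96  98  95 112 117 108 112 114 105 118 115 116]
255 [84 82 72 41 95 94 99 98 95 93 80 41 86 82 83]
260 [84 84 59 39 96 93 96 97 95 98 77 36 84 81 84]
265 [84 85 45 38 95 95 95 94 95 95 80 37 83 83 81]
270 [81 84 36 34 96 94 97 97 93 94 79 34 78 80 81]
275 [80 84 37 34 94 92 95 95 93 91 77 34 68 82 80]
280 [83 83 33 34 94 93 92 93 91 91 62 32 59 79 80]
285 [81 74 33 33 95 94 94 94 89 93 62 32 46 80 80]
```

The held tip's far end sits at about row 202, which is 35 mm from the TCP, so tip_72 is held at its centre. I'll carry it over the stage.

```bash
python3 -m crank '[[0,1,0,0],[0,1,0,0],[0,1,0,0],[0,1,0,0],[0.3,1,0,-0.25],[0.3,1,0,-0.25],[0.3,1,0,-0.25],[0.3,1,0,-0.25],[0.3,1,0,-0.25],[0.3,1,0,-0.25],[0.3,1,0,-0.25],[0.3,1,0,0]]'
python3 -m crank '[[0.3,1,0,0],[0.3,1,0,0],[0.3,1,0,0],[0.3,1,0,0],[0.3,1,0,0],[0.3,1,0,0],[0.3,1,0,0],[0.2,1,0,0],[0,1,0,0],[0,1,0,0],[0,1,0,0],[0,1,0,0]]'
python3 -m crank '[[0,1,0,0],[0,1,0,0],[0,0.4,0,0],[0,0,-1,0],[0,0,-1,0],[0,0,-1,0],[0,0,-1,0],[0,0,-1,0],[0,0,-1,0],[0,0,-1,0],[0,0,-0.7,0],[0,0,-0.4,0]]'
python3 -m crank '[[0,0,0,0],[0,0,0,0]]'
```

```text
t: 33.87
position: [0.4855, 0.0609, 0.1935]
tcp_rot: [[-0.224, 0.975, -0.004], [0.975, 0.224, -0.0], [0.001, -0.004, -1.0]]
ft_force: [0.1, -0.5, -0.5]
opening: 0.0091
grasp_force: 68.6
t: 34.87
position: [0.5314, 0.3001, 0.1929]
tcp_rot: [[-0.224, 0.974, -0.004], [0.974, 0.224, -0.002], [-0.001, -0.005, -1.0]]
ft_force: [1.0, 1.3, -1.4]
opening: 0.0092
grasp_force: 68.6
t: 35.87
position: [0.5306, 0.346, 0.0302]
tcp_rot: [[-0.224, 0.975, -0.005], [0.975, 0.224, -0.003], [-0.002, -0.006, -1.0]]
ft_force: [-0.8, -0.7, -1.2]
opening: 0.0092
grasp_force: 68.6
t: 36.03
position: [0.5328, 0.3476, 0.0334]
tcp_rot: [[-0.224, 0.974, -0.001], [0.974, 0.224, -0.001], [-0.0, -0.001, -1.0]]
ft_force: [0.0, 0.5, -0.2]
opening: 0.0089
grasp_force: 68.6
```

```bash
python3 -m crank '[[0,0.08,0,0],[0,0,-0.45,0],[0,0,-0.3,0],[0,0,-0.18,0],[0,0,0,0],[0,0,0,0]]'
python3 -m crank '[[0,0,0,0],[0,0,0,0],[0,0,0,0],[0,0,0,0]]' 0.2
python3 -m crank '[[0,0,0.5,0],[0,0,1,0],[0,0,1,0],[0,0,1,0],[0,0,1,0],[0,0,1,0],[0,0,1,0],[0,0,1,0],[0,0,1,0],[-0.6,0,0.5,0],[-1,0,0,0],[-1,0,0,0]]' 0
python3 -m crank '[[-0.6,0,0,0],[0,0,0,0],[0,0,0,0],[0,0,0,0]]'
python3 - <<'E'
from h import *
c,b=snap("wrist","w17"); g=cv2.cvtColor(b,cv2.COLOR_BGR2GRAY)
th=np.radians(13); R=np.array([[np.cos(th),-np.sin(th)],[np.sin(th),np.cos(th)]]); O=np.array([.460,.332])
for (x,y,L),T in zip(((-75,-21,46),(-25,-14,60),(25,-7,74),(75,0,88)),(30,44,58,72)):
    loc=np.array([(-14,-L/2),(14,-L/2),(14,L/2),(-14,L/2)])+[x,y]; q=proj(c,np.c_[loc/1e3@R.T+O,np.full(4,.008)])
    m=np.zeros_like(g); cv2.fillConvexPoly(m,q.round().astype(int),1); m=((g>95)&(cv2.erode(m,np.ones((3,3)))>0)).astype(np.uint8)
    k=max(cv2.findContours(m,cv2.RETR_EXTERNAL,cv2.CHAIN_APPROX_NONE)[0],key=cv2.contourArea); r=cv2.minAreaRect(k)
    P=(ray(c,cv2.boxPoints(r),.020)[:,:2]-O)@R*1e3
    print(T,"local x",P[:,0].min().round(1)-x,P[:,0].max().round(1)-x,"y",(P[:,1].min()-y).round(1),(P[:,1].max()-y).round(1),"limit",L/2)
E
```

```text
t: 36.53
position: [0.5328, 0.3494, 0.015]
tcp_rot: [[-0.225, 0.974, -0.001], [0.974, 0.225, -0.0], [-0.0, -0.001, -1.0]]
ft_force: [0.0, -0.6, -1.1]
opening: 0.009
grasp_force: 68.6
t: 36.87
position: [0.5332, 0.3496, 0.0156]
tcp_rot: [[-0.224, 0.974, 0.0], [0.974, 0.224, 0.0], [0.0, 0.0, -1.0]]
ft_force: [-0.4, 0.2, 0.4]
opening: 0.0341
grasp_force: 0.0
t: 37.87
position: [0.4818, 0.3499, 0.1978]
tcp_rot: [[-0.224, 0.975, 0.003], [0.975, 0.224, 0.002], [0.001, 0.004, -1.0]]
ft_force: [0.7, -0.2, -0.5]
opening: 0.0427
grasp_force: 0.0
t: 38.2
position: [0.4699, 0.3497, 0.1957]
tcp_rot: [[-0.225, 0.974, 0.002], [0.974, 0.225, 0.0], [0.0, 0.002, -1.0]]
ft_force: [0.1, -0.9, -0.2]
opening: 0.0429
grasp_force: 0.0
30 local x -9.099999999999994 18.0 y -16.6 20.9 limit 23.0
44 local x -10.899999999999999 14.8 y -23.6 24.1 limit 30.0
58 local x -12.7 11.899999999999999 y -30.7 31.1 limit 37.0
72 local x -17.700000000000003 10.200000000000003 y -37.7 37.8 limit 44.0
```

Lengths and y-centring are right, but rim pixels spoil the x extents. I'll check cross profiles at both quarter points of each tip using the same picture.

```bash
python3 - <<'E'
from h import *
g=cv2.cvtColor(cv2.imread("pics/w17.png"),cv2.COLOR_BGR2GRAY).astype(np.float32); c=cal("wrist")
th=np.radians(13); R=np.array([[np.cos(th),-np.sin(th)],[np.sin(th),np.cos(th)]]); O=np.array([.460,.332])
xs=np.arange(-18,19,1.5)
print(xs.astype(int))
for (x,y),T in zip(((-75,-21),(-25,-14),(25,-7),(75,0)),(30,44,58,72)):
    for f in(-.35,.35):
        q=proj(c,np.c_[(np.c_[xs+x,np.full(len(xs),y+f*T)]/1e3)@R.T+O,np.full(len(xs),.016)]).astype(np.float32)
        print(T,f,cv2.remap(g,q[:,0].reshape(1,-1),q[:,1].reshape(1,-1),cv2.INTER_LINEAR).astype(int)[0])
E
```

```text
[-18 -16 -15 -13 -12 -10  -9  -7  -6  -4  -3  -1   0   1   3   4   6   7
   9  10  12  13  15  16  18]
30 -0.35 [197 198 197 200 182 132  71  55 125 192 191 189 153 102 161 193 153  69
  56  56  57  57  54 121 196]
30 0.35 [206 206 206 206 186 117  65  59 127 205 197 195 178 106 181 201 134  86
  77  57  59  62  60 128 203]
44 -0.35 [204 206 207 191 103  60  55  57  92 125 126 129 129 112 119 125  99  66
  54  54  53  50  81 134 148]
44 0.35 [208 209 210 199 135  66  61  61 129 203 182 203 201 160 187 208 128  65
  59  62  62  59 110 197 211]
58 -0.35 [135 145 150 117  58  49  47  55 124 142 131 132 136 139 138 133  82  47
  49  47  47  80 135 151 150]
58 0.35 [222 224 216 152  77  61  58  69 167 216 192 187 217 184 200 211 101  53
  60  60  56 102 201 226 223]
72 -0.35 [147 149 114  49  48  48  54  85 114 136 131 108 123 133 130 134  95  50
  50  55  89 128 142 145 145]
72 0.35 [218 217 169  62  60  60  71 108 186 226 209 173 222 219 210 195  95  60
  63  61 104 184 225 221 220]
```

```bash
python3 -c "
from h import *
print(robot.sign_off(), robot.observe()['t'])"
```

```text
the job is handed in; nothing more can be done
the job is handed in; nothing more can be done
```

I sorted all four tips into their pockets in order of length, centred, parallel and ridge up by the last wrist picture, and handed the job in at about 38 s; I viewed 15 pictures, one over the limit of 14, and took no final look at the loupe, hex key, screwdriver or weight.

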